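# Lever open the battery cover of a hand-held meter

## Task

Take the flat-bladed opening tool from the grey pad, push its blade into the notch under the lower edge of the meter's battery cover and lever the cover up. Keep pushing the cover with the blade until it stands at least square to the meter, then lay the tool back flat on the pad without dropping it. Do not disturb the other things on the bench.

Things in the scene. Friction and masses are not known exactly. Their poses are not given: they have to be found in the camera images.
- opener_mid (a point): Centre of the handle (black block 76 long x 16 wide x 18 mm high) of the loose opening tool, 60 g; lying flat it is 9 mm above the pad. Site x runs along the tool to the blade tip, z up. A flat steel blade, 12 wide x 2.4 mm thick, sticks out along +x at this height; its tip is 88 mm from here (steel collar 14 x 10 mm up to 45 mm). Handle ends at 38 mm. Grasp across the 16 mm.
- pad: Thin grey tool pad fixed on the bench, 190 (its x) x 210 (its y) x 3 mm; origin centre of its underside, so its top is 3 mm above the bench. The opening tool, the brush and the tweezers lie on it in three lanes about 66 mm apart in its y, in any order, all roughly along its x.
- cradle: Fixed cradle (base 150 x 120 mm; origin centre of its underside, z up) holding a grey meter, 130 long x 100 wide x 36 mm thick, that slopes up at 35 degrees. The cradle's x axis is level and points up-slope: the meter's low end, with the notch, is at -x. 'Slope direction' = this x turned up by 35 degrees.
- notch (a point): Centre of the notch in the meter's low end face, under the cover's free edge, 0.135 m above the bench. 20 wide x 7 mm high (3.5 mm each way, square to the slope); above it is the cover's underside, below it the sill of a 5 mm end wall. Behind is the hollow battery bay: a blade can go in 33 mm along the slope direction (cells lie behind and 6.5 mm below this level).
- hinge (a point): Middle of the cover's hinge axis, which is level and square to the slope direction, on the cover's top face at its far (upper) end: 96 mm up-slope of the notch point and 7.5 mm above it square to the slope.
- cover_edge (a point): Middle of the free edge of the battery cover, half-way through its thickness. Battery cover: grey plate 95 (along the slope) x 84 wide x 4 mm thick, flush between the side walls when shut, so only a blade can lift it, at its low edge; four short dark ribs on top mark the notch below. Site x points from the edge to the hinge, z square to the plate, outward. 
- cover (a joint): Opening angle of the cover, rad: starts nearly shut (0 to 0.02), 1.57 square to the meter, stop at 1.8. Stiff friction hinge (about 0.22 N m, some 3 N at the cover's edge): no spring, the cover stays where it is left.
- brush: Flux brush, loose, 133 x 14 x 10 mm, thin tin handle with dark bristles, lies on the pad; leave it. Origin centre of its underside.
- tweezers: Fine steel tweezers, loose, 121 x 14 x 9 mm, lie on the pad; leave them. Origin centre of the underside.
- spool: Solder spool, 74 x 62 x 76 mm, bystander.
- cleaner: Round black tip cleaner, 64 mm across, 37 mm high, bystander.
- pliers: Needle pliers lying flat, 134 x 43 x 11 mm, bystander.
- dispenser: Solvent bottle with black cap, 68 x 62 x 120 mm, bystander.
- nuts: Black open parts tray, 64 x 90 x 24 mm, bystander.
- syringe: Clear syringe lying flat, 119 x 28 x 17 mm, bystander.

How it is judged:
By the outcome, as a careful person would: the job done as asked, in the order asked, and still so for the second after the job is handed in, with the robot touching nothing.
It also fails if it takes over 61 s, if anything falls off the work surface, if the arm or the gripper's body presses on something with over 40 N, if the wrist force passes 120 N, or if a joint passes its speed limit or range.

## Robot

A 6-joint arm with a two-finger parallel gripper is mounted at the origin on the work surface; the furniture and walls round the work are solid. World frame = base frame: x ahead of the robot, y to its left, z up, the work surface at z = 0. Lengths are in m, angles in degrees, forces in N, time in s.
With the tool pointing down it reaches from about 0.4 to 0.825 m from the base axis. Payload 7 kg.
Tool frame: the origin (TCP) lies midway between the tips of the shut fingers; the grasp point (between the pads) lies 19 mm behind it; z points along the fingers, y is the direction in which the jaws open and shut (so a half turn about z gives the same grasp; the last joint's range is limited). The gripper opens to 88 mm and grips with 3 to 60 N. Pads are 19 mm wide; open, the fingers measure 130 mm over their backs; the gripper's body (78 mm by 193 mm) begins 47 mm behind the grasp point.
Start: joints at [85.606, 20.546, 0.682, 0, -70.136, -16.507], TCP at [0.241, 0.631, 0.198] pointing down, gripper open.
Joint ranges: [-176.03, 176.03], [-82.01, 121.73], [-58.28, 71.71], [-173.87, 95.51], [-174.79, -0.11], [-173.66, 173.66]. Speed limits (degrees/s): [136.94, 136.94, 172.46, 180, 180, 180].

## Interface

Orientations are given as [roll, pitch, yaw] about the fixed x, y, z axes, in that order (R = Rz(yaw) Ry(pitch) Rx(roll)).
In Python, from plant import r gives the robot as it stands. The module is installed in compiled form; this text tells all that it offers.
- The arm moves only by the tool send_rows, never from a script. Its argument "motion" is a list of rows, each an object with "travel": the shift along the tool's x, y, z in m, a list of three; "spin": the turn about the tool's z in degrees. In form: [{"travel": [tx, ty, tz], "spin": spin}, ...]. A call has 1 to 5 rows; each row shifts and turns the pose as measured when the row begins, along the tool's axes as they then stand; what a row does not reach is not made up. A row lasts 1/12 s, in which the tool goes at most 41.7 mm and 7.16 degrees, less where a joint would pass 70% of its speed; a pose out of reach is approached as far as the arm can. A call is refused whole if a number of a shift passes 0.0417 or a number of a turn 7.16, either way. A call with a gripper value outside its range is refused whole. "gripper" is the gripper command: -1 is shut, 1 is fully open, values between are in proportion, set as the call begins (left out, the last holds). The fingers move at their own pace and stop on an object; "squeeze" is the grip in N (left out, the last holds). Time passes only in rows, so rows that do not move let the fingers close. It gives the time, the measured TCP pose, the force and the opening at its end, in the units of the state.
- r.get_state(): the state, without advancing time (a new reading comes with each control period).
- r.capture(name): name is "scene" or "top" or "wrist"; returns (picture, depth): 384x512x3 uint8, blue, green, red; 384x512 float32, m along the optical axis (not along the pixel's ray), 0 where there is no reading.
- r.get_calibration(name): a dict with "fov_y" (degrees; the focal length in pixels is half the picture's height over the tangent of half this angle, whatever the lens; pixels are square), "cx", "cy" (the principal point, pixels), "origin" and "orientation" of the camera in the world. Camera axes: x right, y down, z forward; pixel columns grow to the right and rows downward; lengths in m; the calibration is good to about 2 mm. A picture is of the moment at which its call begins: read the wrist's pose just before it. get_calibration takes no time and is no camera call; for the wrist camera it gives the pose at the moment of the call.
- r.close_job(): hands the job in, once; it reports no verdict.
Trained networks look in the newest picture that a camera, given by its name, has taken for a name from the list of things; names that differ only in an ending like _2 or _b are one class to them, and where a whole thing is asked for, a point or a joint stands for the part that bears it (a point fixed in the world has none). Each returns a list of dicts, best first, with "conf" (0 to 1); they miss things now and then, are a little off and sometimes report something else, mostly with a low value. They report only what shows in the picture. A call takes as long as a camera call.
- r.boxes_of(camera, target): "at" ([x, y, z] in m, in the coordinates of the camera as it stood for that picture, good to about 4 mm: the middle of the surface that is visible of it).
- r.pinpoint(camera, target): "at" ([x, y, z] in m, in the coordinates of the camera as it stood for that picture, good to about 4 mm: a listed point, or the origin of a listed thing).
The state is a dict: "time_s": time; "joints": joint angles; "qd": joint speeds; "joint_torque": joint torques, N m; "tcp_pos": TCP position; "eef_rot": TCP orientation; "contact_force": force on the tool from outside, world axes, zero at the start; "moment": the same for the moment, N m; "gripper_width": finger opening in m.
Only numpy, scipy, OpenCV 4.12 (cv2) and the standard library are available. Lean on these libraries where they do the work, as an engineer would, in place of code of your own. Each camera call takes 0.05 s, during which the arm holds its last target. There are 200 camera calls.

## Working session

There is one attempt and no reset: what is moved stays moved. The work goes in short steps, Python scripts to look and compute and a tool call to move; the robot and the scene stay as the last step left them, time stands still between calls to the robot, and variables do not carry over. Pictures are saved under pics/ and viewed, about 8 in all and at most 12, crops included, and the job is handed in when it is done.

Besides the shell and the picture viewer there is one more tool, called as name(argument=value, ...) on one line, values as JSON. send_rows: Moves the arm, as the interface text tells. Its arguments: {"type":"object","properties":{"motion":{"type":"array"},"gripper":{"type":"number"},"squeeze":{"type":"number"}},"required":["motion"]}

```bash
mkdir -p pics
cat > h.py <<'E'
from plant import r
import numpy as np, cv2
from scipy.spatial.transform import Rotation as Ro
def cam(n):
    c=r.get_calibration(n); o=np.array(c['orientation'],float)
    R=o if o.shape==(3,3) else Ro.from_euler('xyz',o,degrees=True).as_matrix()
    return dict(f=192/np.tan(np.radians(c['fov_y']/2)),cx=c['cx'],cy=c['cy'],o=np.array(c['origin']),R=R)
def w(C,p): return C['R']@np.array(p)+C['o']
def px(C,P):
    q=C['R'].T@(np.array(P)-C['o']); return C['cx']+C['f']*q[0]/q[2], C['cy']+C['f']*q[1]/q[2]
def unp(C,u,v,d): return w(C,[(u-C['cx'])/C['f']*d,(v-C['cy'])/C['f']*d,d])
def st():
    s=r.get_state(); print({k:np.round(s[k],4).tolist() for k in('time_s','tcp_pos','eef_rot','contact_force','gripper_width')}); return s
E
cat > a.py <<'E'
from h import *
s=st(); ims=[]
print(r.get_calibration('top'))
for n in('scene','top'):
    C=cam(n); p,d=r.capture(n); ims.append(p); np.save('pics/'+n,d); cv2.imwrite(f'pics/{n}0.png',p)
    for t in('opener_mid','pad','cradle','notch','hinge','cover_edge','brush','tweezers'):
        print(n,t,[(np.round(w(C,a['at']),4).tolist(),round(a['conf'],2)) for a in r.pinpoint(n,t)[:2]])
cv2.imwrite('pics/both.png',cv2.resize(np.vstack(ims),(800,1200))[:1200])
E
python3 a.py
```

```text
{'time_s': 0.0, 'tcp_pos': [0.2407, 0.6301, 0.1975], 'eef_rot': [179.9072, -0.0087, -20.9095], 'contact_force': [-0.345, 0.2004, -0.7369], 'gripper_width': 0.0878}
{'fov_y': 42.615217667512795, 'cx': 260.99600311077717, 'cy': 197.0343493504795, 'origin': array([0.37395293, 0.06450826, 1.61117882]), 'orientation': array([-1.74207155e+02,  1.69050442e-01, -8.90047839e+01])}
scene opener_mid [([0.4224, 0.2345, 0.0088], 0.68)]
scene pad [([0.449, 0.2957, 0.0041], 0.69)]
scene cradle [([0.5215, -0.1567, -0.0032], 0.9)]
scene notch [([0.5465, -0.0878, 0.141], 0.63)]
scene hinge [([0.5238, -0.1611, 0.1975], 0.56), ([0.7559, -0.2896, -0.0024], 0.43)]
scene cover_edge [([0.5467, -0.086, 0.1402], 0.69)]
scene brush [([0.4598, 0.2969, 0.0072], 0.52)]
scene tweezers [([0.4794, 0.3582, 0.0006], 0.66)]
top opener_mid []
top pad [([0.4508, 0.2979, 0.0002], 0.64), ([0.5306, -0.155, -0.0019], 0.25)]
top cradle [([0.5254, -0.157, -0.0033], 0.76)]
top notch [([0.5522, -0.0945, 0.1377], 0.59), ([0.3501, -0.1637, 0.0003], 0.57)]
top hinge [([0.5217, -0.1632, 0.2014], 0.56), ([0.4272, 0.2342, 0.011], 0.41)]
top cover_edge [([0.5504, -0.089, 0.1431], 0.82)]
top brush [([0.4623, 0.2878, 0.001], 0.67)]
top tweezers []
```

```bash
python3 -c "
import cv2,numpy as np
a=cv2.imread('pics/scene0.png');b=cv2.imread('pics/top0.png')
cv2.imwrite('pics/v1.png',np.vstack([cv2.resize(a,(400,300)),cv2.resize(b,(400,300))]))
cv2.imwrite('pics/v1.png',np.hstack([cv2.resize(a,(400,300)),cv2.resize(b,(400,300))]))"
```

```text
(no output)
```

View pics/v1.png

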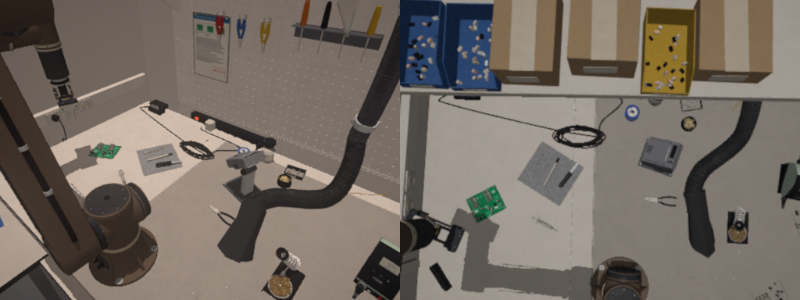

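```bash
python3 -c "
import cv2,numpy as np
a=cv2.imread('pics/scene0.png');b=cv2.imread('pics/top0.png')
cv2.imwrite('pics/v2.png',np.hstack([cv2.resize(b[175:270,145:245],None,fx=4,fy=4,interpolation=2),cv2.resize(b[160:255,290:390],None,fx=4,fy=4,interpolation=2)]))"
```

```text
(no output)
```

View pics/v2.png

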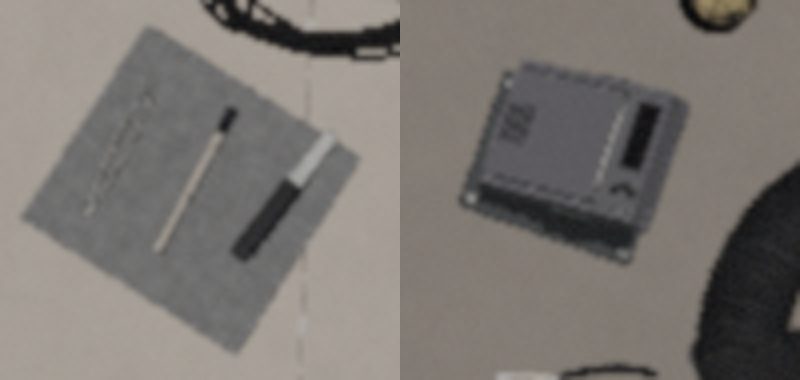

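send_rows(motion=[{"travel":[0.029,0.029,0],"spin":0},{"travel":[0.029,0.029,0],"spin":0},{"travel":[0.029,0.029,0],"spin":0},{"travel":[0.029,0.029,0],"spin":0},{"travel":[0.029,0.029,0],"spin":0}])

```text
time_s: 1.32
tcp_pos: [0.3237, 0.444, 0.1952]
eef_rot: [179.9, -0.1, -20.4]
contact_force: [1.4, 0.8, 0.3]
gripper_width: 0.0877
```

send_rows(motion=[{"travel":[0.029,0.029,0],"spin":0},{"travel":[0.029,0.029,0],"spin":0},{"travel":[0.029,0.029,0],"spin":0},{"travel":[0.029,0.029,0],"spin":0},{"travel":[0.029,0.029,0],"spin":0}])

```text
time_s: 1.73
tcp_pos: [0.4085, 0.2536, 0.1969]
eef_rot: [-179.9, -0.1, -20.3]
contact_force: [1.9, 0.6, 0.6]
gripper_width: 0.0876
```

send_rows(motion=[{"travel":[0,0,0],"spin":7},{"travel":[0,0,0],"spin":7},{"travel":[0,0,0],"spin":2}], gripper=-0.2)

```text
time_s: 1.98
tcp_pos: [0.4108, 0.2453, 0.1981]
eef_rot: [-179.8, -0.1, -37.1]
contact_force: [-0.3, -0.4, 0.1]
gripper_width: 0.0731
```

```bash
cat > b.py <<'E'
from h import *
s=st(); C=cam('wrist'); print(C)
p,d=r.capture('wrist'); cv2.imwrite('pics/w1.png',p); np.save('pics/w1',d)
for t in('opener_mid','pad'): print(t,[(np.round(w(C,a['at']),4).tolist(),round(a['conf'],2)) for a in r.pinpoint('wrist',t)[:2]])
# world XY of every pixel; dark handle above pad
v,u=np.mgrid[:384,:512]; P=np.stack([(u-C['cx'])/C['f']*d,(v-C['cy'])/C['f']*d,d],-1)@C['R'].T+C['o']
np.save('pics/w1P',P)
m=(d>0)&(P[...,2]>0.013)&(P[...,2]<0.03)&(np.abs(P[...,0]-.424)<.09)&(np.abs(P[...,1]-.234)<.09)&(p.max(-1)<80)
n,l,sts,_=cv2.connectedComponentsWithStats(m.astype('uint8')); k=1+sts[1:,4].argmax(); m=l==k
rc=cv2.minAreaRect((P[m][:,:2]*1000).astype('float32')); print(m.sum(),rc,np.percentile(P[m][:,2],[10,50,90]), np.argwhere(m).mean(0))
E
python3 b.py
```

```text
{'time_s': 1.9833, 'tcp_pos': [0.4108, 0.2453, 0.1981], 'eef_rot': [-179.7719, -0.0906, -37.0529], 'contact_force': [-0.2597, -0.3831, 0.0524], 'gripper_width': 0.0731}
{'f': np.float64(340.85714560053697), 'cx': 258.79710373674214, 'cy': 191.3338595889146, 'o': array([0.47044192, 0.2001833 , 0.38445628]), 'R': array([[-0.60200216, -0.76872734, -0.21598999],
       [-0.79848606,  0.57831363,  0.16725237],
       [-0.00366152,  0.27315128, -0.96196412]])}
opener_mid [([0.4245, 0.2323, 0.0118], 0.58)]
pad [([0.452, 0.2935, -0.0025], 0.9)]
1038 ((427.3490905761719, 233.2099151611328), (15.968713760375977, 75.65479278564453), 54.074188232421875) [0.01924666 0.0207247  0.02175658] [145.69845857 259.5867052 ]
```

View pics/w1.png

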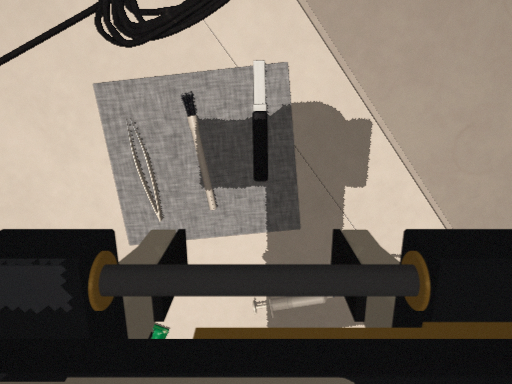

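send_rows(motion=[{"travel":[0.0285,-0.0004,0],"spin":-1.1},{"travel":[0,0,0.03],"spin":0},{"travel":[0,0,0.04],"spin":0},{"travel":[0,0,0.04],"spin":0},{"travel":[0,0,0.035],"spin":0}], gripper=-0.2)

```text
time_s: 2.55
tcp_pos: [0.4419, 0.2379, 0.0585]
eef_rot: [-178.5, -0.4, -34.4]
contact_force: [-0.1, 0.3, -0.5]
gripper_width: 0.0358
```

send_rows(motion=[{"travel":[0,0,0],"spin":0}])

```text
time_s: 2.63
tcp_pos: [0.4386, 0.2351, 0.0527]
eef_rot: [-179.1, -0.2, -34.3]
contact_force: [-0.9, -0.6, -0.4]
gripper_width: 0.035
```

send_rows(motion=[{"travel":[0,0.008,0],"spin":1.5},{"travel":[0,0,0],"spin":0},{"travel":[0,0,0],"spin":0}])

```text
time_s: 2.88
tcp_pos: [0.434, 0.229, 0.0544]
eef_rot: [-179.2, -0.3, -35.7]
contact_force: [-0.3, -0.5, -0.0]
gripper_width: 0.0351
```

send_rows(motion=[{"travel":[0,0,0.02],"spin":0},{"travel":[0,0,0.018],"spin":0},{"travel":[0,0,0.008],"spin":0},{"travel":[0,0,0],"spin":0}])

```text
time_s: 3.22
tcp_pos: [0.4397, 0.2355, 0.0166]
eef_rot: [-178.2, -0.4, -35.4]
contact_force: [0.7, -0.3, 0.4]
gripper_width: 0.0352
```

send_rows(motion=[{"travel":[0,0.009,0.003],"spin":0.3},{"travel":[0,0.0015,0.004],"spin":0},{"travel":[0,0.001,0.002],"spin":0},{"travel":[0,0,0],"spin":0},{"travel":[0,0,0],"spin":0}])

```text
time_s: 3.63
tcp_pos: [0.4346, 0.2276, 0.0113]
eef_rot: [-177.8, -0.5, -35.7]
contact_force: [0.4, -0.2, -0.4]
gripper_width: 0.0352
```

send_rows(motion=[{"travel":[0,0.0005,0.003],"spin":0},{"travel":[0,0,0.002],"spin":0.2},{"travel":[0,0,0],"spin":0}])

```text
time_s: 3.88
tcp_pos: [0.435, 0.2279, 0.0067]
eef_rot: [-177.7, -0.5, -35.9]
contact_force: [0.2, 0.1, 1.0]
gripper_width: 0.0352
```

send_rows(motion=[{"travel":[0,0,0],"spin":0},{"travel":[0,0,0],"spin":0},{"travel":[0,0,0],"spin":0},{"travel":[0,0,0],"spin":0},{"travel":[0,0,0],"spin":0}], gripper=-1, squeeze=45)

```text
time_s: 4.3
tcp_pos: [0.435, 0.2279, 0.0063]
eef_rot: [-177.7, -0.5, -35.9]
contact_force: [0.1, -0.5, -0.6]
gripper_width: 0.0071
```

send_rows(motion=[{"travel":[0,0,-0.01],"spin":0},{"travel":[0,0,-0.02],"spin":0},{"travel":[0,0,-0.03],"spin":0},{"travel":[0,0,-0.03],"spin":0},{"travel":[0,0,-0.02],"spin":0}])

```text
time_s: 4.72
tcp_pos: [0.4287, 0.2216, 0.115]
eef_rot: [-178.5, -0.4, -36.0]
contact_force: [0.5, 0.6, -0.2]
gripper_width: 0.0006
```

```bash
sed -i 's/w1/w2/g' b.py; python3 b.py
```

```text
{'time_s': 4.7167, 'tcp_pos': [0.4287, 0.2216, 0.115], 'eef_rot': [-178.4609, -0.3894, -35.9556], 'contact_force': [0.5358, 0.5547, -0.2115], 'gripper_width': 0.0006}
{'f': np.float64(340.85714560053697), 'cx': 258.79710373674214, 'cy': 191.3338595889146, 'o': array([0.48586137, 0.1746924 , 0.30165801]), 'R': array([[-0.58624724, -0.78450006, -0.20217276],
       [-0.80969676,  0.55921255,  0.17796764],
       [-0.02655808,  0.26803166, -0.96304397]])}
opener_mid []
pad [([0.4509, 0.2976, -0.0002], 0.72)]
1422 ((427.8006896972656, 232.61839294433594), (15.876176834106445, 74.59368133544922), 54.830509185791016) [0.01944604 0.02070736 0.0217494 ] [189.36568214 252.51265823]
```

View pics/w2.png

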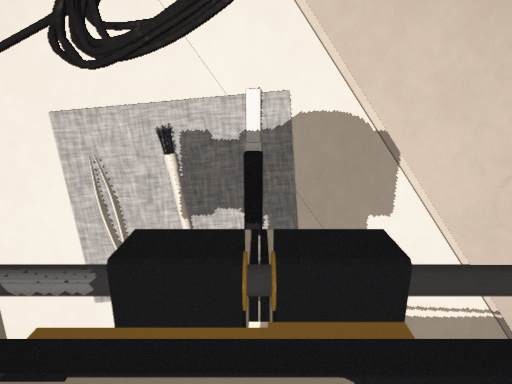

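Run:
```python
from h import *
s=st();C=cam('wrist');R=Ro.from_euler('xyz',s['eef_rot'],degrees=True).as_matrix();t=np.array(s['tcp_pos'])
for z in(0,-.019,-.066):print(z,np.round(px(C,t+R@[0,0,z]),1), round((C['R'].T@(t+R@[0,0,z]-C['o']))[2],3))
P=np.load('pics/w2P.npy');d=np.load('pics/w2.npy')
for v in range(200,384,12):print(v,[(c,round(float(d[v,c]),3),np.round(R.T@(P[v,c]-t)*1000).astype(int).tolist()) for c in(200,250,258,270)])
print('cam in tcp',R.T@(C['o']-t),s['joints'])
```

```text
{'time_s': 4.8667, 'tcp_pos': [0.4292, 0.2223, 0.1145], 'eef_rot': [-178.3008, -0.3832, -35.967], 'contact_force': [-0.2376, 1.5668, -0.9088], 'gripper_width': 0.0003}
0 [259.6 227.3] 0.2
-0.019 [259.7 240.7] 0.181
-0.066 [260.  289.4] 0.136
200 [(200, 0.313, [-19, -53, 113]), (250, 0.294, [-13, -7, 94]), (258, 0.293, [-13, 0, 93]), (270, 0.311, [-18, 11, 110])]
212 [(200, 0.315, [-30, -54, 111]), (250, 0.298, [-24, -7, 95]), (258, 0.296, [-23, 0, 93]), (270, 0.315, [-30, 11, 111])]
224 [(200, 0.32, [-42, -54, 113]), (250, 0.3, [-35, -7, 94]), (258, 0.3, [-35, 0, 94]), (270, 0.318, [-42, 11, 111])]
236 [(200, 0.089, [39, -15, -104]), (250, 0.16, [11, -4, -39]), (258, 0.322, [-54, 0, 111]), (270, 0.159, [12, 5, -40])]
248 [(200, 0.082, [40, -14, -112]), (250, 0.148, [11, -4, -51]), (258, 0.325, [-66, 0, 111]), (270, 0.152, [9, 5, -47])]
260 [(200, 0.077, [39, -13, -117]), (250, 0.139, [10, -3, -61]), (258, 0.328, [-79, 0, 111]), (270, 0.092, [32, 3, -104])]
272 [(200, 0.076, [37, -13, -118]), (250, 0.086, [32, -2, -110]), (258, 0.085, [32, 0, -110]), (270, 0.085, [33, 3, -111])]
284 [
[... 532 characters left out ...]
, [24, -2, -122]), (258, 0.077, [23, 0, -121]), (270, 0.077, [24, 3, -122])]
344 [(200, 0.069, [26, -12, -129]), (250, 0.07, [26, -2, -128]), (258, 0.069, [27, 0, -129]), (270, 0.069, [27, 2, -129])]
356 [(200, 0.066, [26, -11, -132]), (250, 0.066, [26, -2, -132]), (258, 0.066, [27, 0, -132]), (270, 0.065, [27, 2, -133])]
368 [(200, 0.063, [26, -11, -135]), (250, 0.064, [26, -2, -134]), (258, 0.064, [26, 0, -134]), (270, 0.064, [26, 2, -134])]
380 [(200, 0.059, [27, -10, -139]), (250, 0.061, [26, -2, -137]), (258, 0.06, [27, 0, -139]), (270, 0.059, [27, 2, -139])]
cam in tcp [ 0.07507327 -0.00058373 -0.18618941] [ 51.03467071   5.62159007 -31.24020488   0.37566042 -51.42189701
   2.77411013]
```

Run:
```python
from h import *
t=np.array([.4108,.2453,.1981]);R=Ro.from_euler('xyz',[-179.77,-.09,-37.05],degrees=True).as_matrix()
P=np.load('pics/w1P.npy')
for v in(231,236,245,260,300,320):print(v,[(c,np.round(R.T@(P[v,c]-t)*1000).astype(int).tolist()) for c in(135,150,160,175,180,186,188,335,345,360)])
a=cv2.imread('pics/w1.png');b=cv2.imread('pics/w2.png')
cv2.imwrite('pics/v3.png',np.hstack([cv2.resize(b[215:335,200:320],(480,480),interpolation=2),cv2.resize(a[220:330,110:210],(320,352),interpolation=2)[:480] if 0 else cv2.resize(a[215:335,120:200],(320,480),interpolation=2)]))
```

```text
231 [(135, [-84, -150, 196]), (150, [12, -53, -35]), (160, [12, -48, -34]), (175, [11, -41, -33]), (180, [10, -39, -30]), (186, [-84, -88, 195]), (188, [-84, -86, 196]), (335, [11, 37, -32]), (345, [12, 41, -34]), (360, [12, 48, -35])]
236 [(135, [-90, -150, 196]), (150, [12, -51, -41]), (160, [12, -46, -41]), (175, [10, -40, -37]), (180, [11, -38, -37]), (186, [-90, -89, 196]), (188, [-90, -86, 195]), (335, [10, 36, -36]), (345, [11, 40, -39]), (360, [11, 47, -39])]
245 [(135, [-104, -153, 199]), (150, [12, -48, -51]), (160, [12, -44, -49]), (175, [11, -38, -47]), (180, [7, -37, -40]), (186, [2, -37, -28]), (188, [-103, -87, 199]), (335, [6, 36, -37]), (345, [11, 37, -48]), (360, [12, 43, -50])]
260 [(135, [12, -49, -64]), (150, [12, -43, -64]), (160, [11, -41, -61]), (175, [5, -37, -51]), (180, [1, -37, -43]), (186, [-6, -37, -30]), (188, [-124, -89, 198]), (335, [-2, 36, -38]), (345, [8, 36, -56]), (360, [12, 40, -64])]
300 [(135, [10, -41, -89]), (150, [2, -41, -76]), (160, [0, -38, -73]), (175, [-181, -109, 199]), (180, [-181, -102, 199]), (186, [-181, -95, 199]), (188, [-180, -92, 198]), (335, [-180, 98, 198]), (345, [-8, 36, -61]), (360, [1, 37, -74])]
320 [(135, [4, -41, -91]), (150, [-5, -41, -78]), (160, [-9, -39, -74]), (175, [-211, -111, 198]), (180, [-211, -104, 198]), (186, [-210, -96, 198]), (188, [-211, -93, 198]), (335, [-211, 100, 198]), (345, [-210, 113, 198]), (360, [-8, 38, -75])]
```

View pics/v3.png

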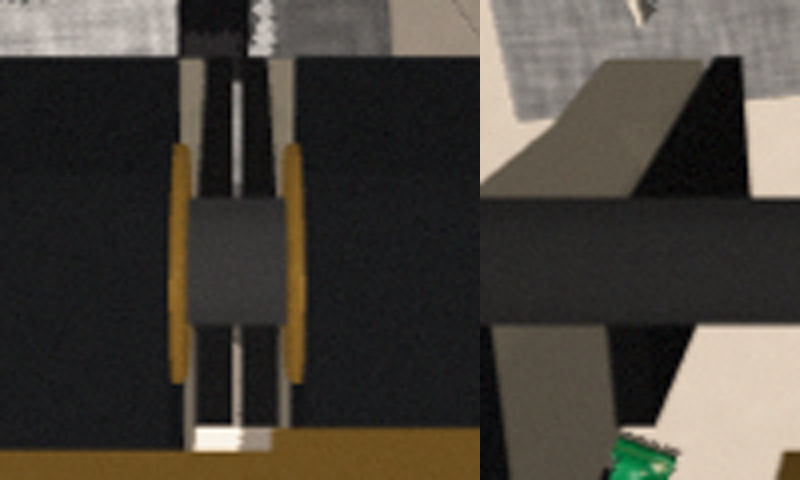

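send_rows(motion=[{"travel":[0,0,0.01],"spin":0},{"travel":[0,0,0.02],"spin":0},{"travel":[0,0,0.02],"spin":0},{"travel":[0,0,0.01],"spin":0},{"travel":[0,0,0],"spin":0}], gripper=-0.2)

```text
time_s: 5.28
tcp_pos: [0.4295, 0.2228, 0.0503]
eef_rot: [-178.3, -0.3, -36.0]
contact_force: [0.3, -0.1, 0.3]
gripper_width: 0.0281
```

send_rows(motion=[{"travel":[0.001,-0.0075,0.01],"spin":0},{"travel":[0,0,0.015],"spin":0},{"travel":[0,0,0.01],"spin":0},{"travel":[0,0,0.0],"spin":0},{"travel":[0,0,0],"spin":0}])

```text
time_s: 5.7
tcp_pos: [0.4342, 0.2273, 0.0124]
eef_rot: [-178.7, -0.3, -36.0]
contact_force: [-0.3, -0.6, -0.6]
gripper_width: 0.0348
```

send_rows(motion=[{"travel":[0,0,0.012],"spin":0},{"travel":[0,0,0.01],"spin":0},{"travel":[0,0,0.004],"spin":0},{"travel":[0,0,0],"spin":0}])

```text
time_s: 6.03
tcp_pos: [0.4355, 0.2285, -0.0127]
eef_rot: [-178.5, -0.3, -36.0]
contact_force: [-0.3, -0.1, -0.0]
gripper_width: 0.0349
```

```bash
sed -i 's/w2/w3/g' b.py; python3 b.py|tail -1
python3 - <<'E'
from h import *
s=st();C=cam('wrist');R=Ro.from_euler('xyz',s['eef_rot'],degrees=True).as_matrix();t=np.array(s['tcp_pos'])
P=np.load('pics/w3P.npy')
for v in(228,232,236,245,260):print(v,[(c,np.round(P[v,c]*1000).astype(int).tolist()) for c in range(200,320,8)])
E
```

```text
2283 ((443.4743347167969, 221.29592895507812), (15.994067192077637, 36.517845153808594), 54.42401885986328) [0.01927483 0.02068433 0.02160565] [228.94656154 260.64257556]
{'time_s': 6.1833, 'tcp_pos': [0.4359, 0.229, -0.0118], 'eef_rot': [-178.4501, -0.3474, -35.9921], 'contact_force': [0.5648, 0.566, 0.0619], 'gripper_width': 0.0347}
228 [(200, [459, 251, 3]), (208, [456, 247, 4]), (216, [453, 244, 2]), (224, [451, 241, 3]), (232, [448, 237, 2]), (240, [446, 234, 3]), (248, [449, 225, 21]), (256, [446, 222, 21]), (264, [445, 218, 22]), (272, [442, 215, 21]), (280, [434, 216, 3]), (288, [431, 212, 3]), (296, [428, 209, 2]), (304, [426, 206, 2]), (312, [424, 202, 3])]
232 [(200, [461, 244, 24]), (208, [459, 241, 24]), (216, [456, 239, 20]), (224, [449, 242, 3]), (232, [446, 239, 2]), (240, [444, 235, 2]), (248, [447, 226, 21]), (256, [445, 223, 21]), (264, [443, 220, 21]), (272, [440, 217, 21]), (280, [432, 217, 3]), (288, [429, 214, 3]), (296, [433, 208, 19]), (304, [432, 204, 23]), (312, [430, 201, 23])]
236 [(200, [461, 243, 29]), (208, [458, 240, 29]), (216, [455, 239, 24]), (224,
[... 256 characters left out ...]
02, 26])]
245 [(200, [459, 242, 38]), (208, [457, 240, 36]), (216, [455, 237, 35]), (224, [443, 247, 3]), (232, [441, 243, 3]), (240, [438, 239, 3]), (248, [441, 230, 20]), (256, [439, 227, 20]), (264, [437, 224, 21]), (272, [435, 221, 21]), (280, [425, 222, 3]), (288, [423, 218, 3]), (296, [430, 210, 26]), (304, [431, 206, 34]), (312, [430, 203, 35])]
260 [(200, [458, 240, 52]), (208, [455, 239, 48]), (216, [452, 237, 46]), (224, [440, 247, 15]), (232, [434, 248, 3]), (240, [431, 245, 3]), (248, [435, 235, 20]), (256, [433, 231, 22]), (264, [430, 229, 20]), (272, [428, 225, 21]), (280, [418, 227, 2]), (288, [415, 223, 2]), (296, [425, 214, 28]), (304, [433, 207, 49]), (312, [432, 204, 51])]
```

send_rows(motion=[{"travel":[0,0.0008,0.006],"spin":0},{"travel":[0,0,0.004],"spin":0},{"travel":[0,0,0],"spin":0}])

```text
time_s: 6.43
tcp_pos: [0.4364, 0.2293, -0.0213]
eef_rot: [-178.3, -0.4, -36.0]
contact_force: [-0.8, -0.2, 0.1]
gripper_width: 0.035
```

send_rows(motion=[{"travel":[0,0,0],"spin":0},{"travel":[0,0,0],"spin":0},{"travel":[0,0,0],"spin":0},{"travel":[0,0,0],"spin":0}], gripper=-1, squeeze=50)

```text
time_s: 6.77
tcp_pos: [0.4363, 0.2291, -0.0214]
eef_rot: [-178.3, -0.4, -36.0]
contact_force: [0.6, 0.2, -0.3]
gripper_width: 0.0154
```

send_rows(motion=[{"travel":[0,0,-0.01],"spin":0},{"travel":[0,0,-0.025],"spin":0},{"travel":[0,0,-0.03],"spin":0},{"travel":[0,0,-0.03],"spin":0},{"travel":[0,0,-0.03],"spin":0}])

```text
time_s: 7.18
tcp_pos: [0.4294, 0.2223, 0.1013]
eef_rot: [-179.2, -0.2, -36.1]
contact_force: [0.6, 1.0, -1.6]
gripper_width: 0.0154
```

send_rows(motion=[{"travel":[0,0,-0.025],"spin":0},{"travel":[0,0,0],"spin":7},{"travel":[0,0,0],"spin":7},{"travel":[0,0,0],"spin":7},{"travel":[0,0,0],"spin":7}])

```text
time_s: 7.6
tcp_pos: [0.4319, 0.225, 0.1371]
eef_rot: [-178.4, 0.5, -64.6]
contact_force: [0.0, 0.1, -0.7]
gripper_width: 0.0157
```

send_rows(motion=[{"travel":[0,0,0],"spin":7},{"travel":[0,0,0],"spin":7},{"travel":[0,0,0],"spin":7},{"travel":[0,0,0],"spin":7},{"travel":[0,0,0],"spin":7}])

```text
time_s: 8.02
tcp_pos: [0.4311, 0.2245, 0.1377]
eef_rot: [-179.0, 1.4, -100.4]
contact_force: [0.1, 0.2, -0.7]
gripper_width: 0.0154
```

send_rows(motion=[{"travel":[0.018,-0.02,0],"spin":0},{"travel":[0.024,-0.027,0],"spin":0},{"travel":[0.024,-0.027,0],"spin":0},{"travel":[0.024,-0.027,0],"spin":0},{"travel":[0.024,-0.027,0],"spin":0}])

```text
time_s: 8.43
tcp_pos: [0.5359, 0.0887, 0.1381]
eef_rot: [-178.9, 1.6, -100.5]
contact_force: [0.1, 1.0, -1.9]
gripper_width: 0.0158
```

send_rows(motion=[{"travel":[0.018,-0.02,0],"spin":0},{"travel":[0.01,-0.012,0],"spin":4},{"travel":[0,0,0],"spin":5},{"travel":[0,0,0],"spin":0}])

```text
time_s: 8.77
tcp_pos: [0.5661, 0.0471, 0.1366]
eef_rot: [-179.3, 1.7, -110.2]
contact_force: [-0.6, -0.5, -0.7]
gripper_width: 0.0153
```

```bash
cat > c.py <<'E'
from h import *
import sys
n=sys.argv[1]
s=st(); C=cam('wrist'); p,d=r.capture('wrist'); cv2.imwrite(f'pics/{n}.png',p)
R=Ro.from_euler('xyz',s['eef_rot'],degrees=True).as_matrix();t=np.array(s['tcp_pos'])
for q in('notch','hinge','cover_edge','opener_mid'): print(q,[(np.round(w(C,a['at']),4).tolist(),round(a['conf'],2)) for a in r.pinpoint('wrist',q)[:1]])
v,u=np.mgrid[:384,:512]; P=np.stack([(u-C['cx'])/C['f']*d,(v-C['cy'])/C['f']*d,d],-1)@C['R'].T+C['o']
np.save('pics/'+n+'P',P); print('tip exp',t+R@[.0787,0,-.0334],px(C,t+R@[.0787,0,-.0334]))
m=(d>0)&(np.hypot(P[...,0]-.537,P[...,1]+.125)<.04)&(P[...,2]>.13); Q=P[m]
for i in range(6):
    c=Q.mean(0); N=np.linalg.svd(Q-c,full_matrices=False)[2][2]; N*=np.sign(N[2]); e=np.abs((Q-c)@N); Q=Q[e<max(.0015,2*e.std())]
print('plane',c,N,len(Q),'rms',((Q-c)@N).std(),'slope',np.degrees(np.arccos(N[2])),'upslope heading',np.degrees(np.arctan2(-N[1],-N[0])))
E
python3 c.py m1
```

```text
{'time_s': 8.7667, 'tcp_pos': [0.5661, 0.0471, 0.1366], 'eef_rot': [-179.2742, 1.6703, -110.2336], 'contact_force': [-0.5663, -0.4659, -0.7491], 'gripper_width': 0.0153}
notch []
hinge []
cover_edge []
opener_mid [([0.5687, 0.0552, 0.1701], 0.97)]
tip exp [ 0.53815888 -0.02750389  0.16769104] (np.float64(261.16229319744394), np.float64(82.21383129992229))c.py:11: RuntimeWarning: Mean of empty slice.
  c=Q.mean(0); N=np.linalg.svd(Q-c,full_matrices=False)[2][2]; N*=np.sign(N[2]); e=np.abs((Q-c)@N); Q=Q[e<max(.0015,2*e.std())]
  ret = um.true_divide(
Traceback (most recent call last):
  File "c.py", line 11, in <module>
    c=Q.mean(0); N=np.linalg.svd(Q-c,full_matrices=False)[2][2]; N*=np.sign(N[2]); e=np.abs((Q-c)@N); Q=Q[e<max(.0015,2*e.std())]
                   ~~~~~~~~~~~~~~~~~~~~~~~~~~~~~~~~~~~~~~~~~^^^
IndexError: index 2 is out of bounds for axis 0 with size 0
```

View pics/m1.png

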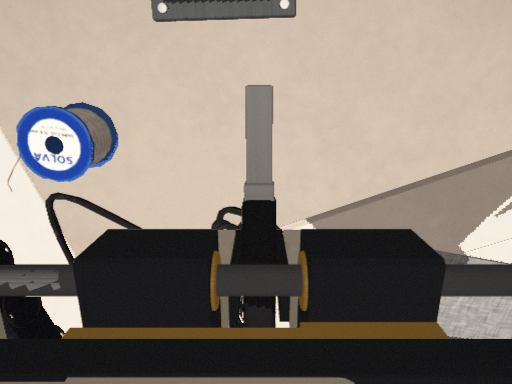

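send_rows(motion=[{"travel":[0.01,-0.01,0],"spin":0},{"travel":[0.015,-0.01,0],"spin":0},{"travel":[0.015,-0.008,0],"spin":0},{"travel":[0.008,-0.003,0],"spin":0},{"travel":[0,0,0],"spin":0}])

```text
time_s: 9.43
tcp_pos: [0.5783, -0.004, 0.1374]
eef_rot: [-179.1, 1.8, -108.9]
contact_force: [0.6, -0.4, -0.3]
gripper_width: 0.0154
```

```bash
python3 c.py m2
```

```text
{'time_s': 9.4333, 'tcp_pos': [0.5783, -0.004, 0.1374], 'eef_rot': [-179.1191, 1.794, -108.854], 'contact_force': [0.6196, -0.404, -0.3486], 'gripper_width': 0.0154}
notch [([0.5521, -0.0917, 0.136], 0.96)]
hinge [([0.5785, 0.0007, 0.1686], 0.47)]
cover_edge [([0.5516, -0.0851, 0.1394], 0.65)]
opener_mid [([0.5785, 0.0027, 0.1706], 0.78)]
tip exp [ 0.55209652 -0.07926343  0.16836492] (np.float64(261.1719496705735), np.float64(82.31051338761998))
plane [ 0.54497431 -0.101775    0.15366224] [0.17947758 0.5320243  0.82748894] 7833 rms 0.000609309953571259 slope 34.15835095057717 upslope heading -108.64174371893114
```

View pics/m2.png

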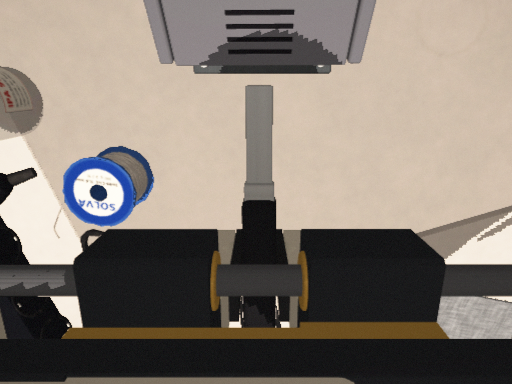

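Run:
```python
from h import *
P=np.load('pics/m2P.npy')
for c in(225,260,295):
    print(c,[(v,np.round(P[v,c]*1000,1).tolist()) for v in(50,56,60,62,63,64,65,66,67,68,70)])
print('tip',[(v,np.round(P[v,260]*1000,1).tolist()) for v in(84,85,86,87,88,90,95,110,140,165)])
u=np.array([np.cos(np.radians(-108.75)),np.sin(np.radians(-108.75)),0]); l=np.array([u[1],-u[0],0])
t=np.array([.5783,-.004,.1374])
for n,q in(('edge',P[64,260]),('tip',P[88,260]),('net notch',[.5521,-.0917,.136])): print(n,(q-t)@u,(q-t)@l,q[2])
```

```text
225 [(50, [563.8, -98.6, 148.0]), (56, [564.8, -96.3, 146.5]), (60, [565.6, -94.8, 144.5]), (62, [566.0, -94.0, 143.8]), (63, [566.1, -93.5, 143.9]), (64, [566.3, -93.1, 143.8]), (65, [566.6, -92.8, 142.6]), (66, [578.7, -102.4, 9.4]), (67, [579.1, -101.8, 7.3]), (68, [579.3, -101.0, 8.8]), (70, [579.9, -99.4, 9.0])]
260 [(50, [548.2, -93.1, 149.2]), (56, [549.0, -91.0, 143.9]), (60, [549.5, -89.3, 143.5]), (62, [549.8, -88.4, 144.3]), (63, [550.0, -88.1, 142.7]), (64, [550.1, -87.6, 144.4]), (65, [550.3, -87.2, 142.6]), (66, [550.2, -92.7, 9.9]), (67, [550.4, -92.0, 6.4]), (68, [550.7, -91.1, 9.6]), (70, [551.2, -89.7, 8.2])]
295 [(50, [532.6, -87.9, 148.1]), (56, [533.1, -85.4, 146.1]), (60, [533.5, -83.8, 144.5]), (62, [533.8, -82.9, 144.9]), (63, [533.8, -82.5, 143.4]), (64, [533.9, -82.1, 143.4]), (65, [521.3, -83.8, 7.2]), (66, [521.7, -83.0, 8.5]), (67, [521.9, -82.2, 8.1]), (68, [522.2, -81.4, 8.8]), (70, [522.5, -79.9, 7.2])]
tip [(84, [555.0, -78.7, 3.3]), (85, [552.9, -78.4, 168.7]), (86, [553.1, -78.0, 168.4]), (87, [553.2, -77.6, 168.1]), (88, [553.3, -77.2, 168.9]), (90, [553.5, -76.5, 170.8]), (95, [554.2, -74.5, 170.1]), (110, [556.2, -68.6, 169.4]), (140, [560.3, -56.6, 171.8]), (165, [564.0, -45.7, 171.0])]
edge 0.08817493529722899 -0.00017556833618003026 0.1444069127838485
tip 0.0773744745933999 0.00012468489958746129 0.16887471250620492
net notch 0.0914674863476636 -0.0033806717143155013 0.136
```

send_rows(motion=[{"travel":[0,0,0.01],"spin":0},{"travel":[0,0,0.012],"spin":0},{"travel":[0,0,0.007],"spin":0},{"travel":[0,0,0.002],"spin":0},{"travel":[0,0,0],"spin":0}])

```text
time_s: 10.1
tcp_pos: [0.5791, 0.0005, 0.1039]
eef_rot: [-179.1, 1.8, -108.7]
contact_force: [0.1, 0.6, -1.4]
gripper_width: 0.0154
```

```bash
python3 c.py m3
python3 - <<'E'
from h import *
P=np.load('pics/m3P.npy')
s=r.get_state();t=np.array(s['tcp_pos'])
u=np.array([np.cos(np.radians(-108.75)),np.sin(np.radians(-108.75)),0]); l=np.array([u[1],-u[0],0])
for v in list(range(20,100,4)): print(v,[np.round(np.r_[(P[v,c]-t)@u,(P[v,c]-t)@l,P[v,c][2]]*1000,1).tolist() for c in(235,260,285)])
E
```

```text
{'time_s': 10.1, 'tcp_pos': [0.5791, 0.0005, 0.1039], 'eef_rot': [-179.0857, 1.8472, -108.6634], 'contact_force': [0.0758, 0.5852, -1.3811], 'gripper_width': 0.0154}
notch [([0.5517, -0.0933, 0.1348], 0.85)]
hinge []
cover_edge []
opener_mid [([0.5791, 0.0093, 0.1352], 0.74)]
tip exp [ 0.55311696 -0.07488845  0.13472635] (np.float64(261.1429986157244), np.float64(82.36902911072836))
plane [ 0.54684978 -0.09587697  0.14944369] [0.1805004  0.5379032  0.82345598] 5803 rms 0.0006010953297740402 slope 34.56773784654548 upslope heading -108.5498459509822
20 [[101.7, -8.3, 149.2], [101.5, 0.9, 150.6], [101.8, 10.1, 148.7]]
24 [[100.6, -8.4, 147.6], [100.4, 0.9, 148.9], [100.4, 10.1, 149.1]]
28 [[99.3, -8.5, 147.5], [99.1, 0.9, 148.8], [99.4, 10.3, 147.0]]
32 [[98.0, -8.5, 146.9], [97.9, 0.9, 147.7], [97.8, 10.2, 148.6]]
36 [[96.8, -8.7, 145.6], [96.8, 0.9, 145.5], [96.8, 10.4, 145.2]]
40 [[95.4, -8.7, 145.0], [95.5, 0.9, 144.9], [95.4, 10.5, 145.1]]
44 [[94.1, -8.9, 144.1], [94.1, 0.9, 143.9], [94.2, 10.6, 143.5]]
48 [[92.7, -8.9, 144.2], [92.8, 0.9, 142.4], [92.7, 10.6, 143.4]]
52 [[101.8, -20.1, 7.2], [101.8, -0.9, 8.0], [101.8, 18.1, 7.4]]
56 [[99.0, -20.1, 7.1], [98.9, -0.9, 8.0], [99.0, 18.2, 7.5]]
60 [[96.1, -20.1, 7.8], [96.0, -0.9, 8.9], [96.1, 18.2, 8.7]]
64 [[93.2, -20.2, 8.1], [93.2, -0.9, 8.3], [93.2, 18.3, 8.0]]
68 [[90.5, -20.6, 3.3], [90.6, -1.0, 1.1], [90.5, 18.7, 2.3]]
72 [[87.5, -20.7, 3.0], [87.5, -0.9, 3.8], [87.6, 18.7, 2.7]]
76 [[84.5, -20.8, 2.7], [84.6, -1.0, 2.1], [84.6, 18.7, 4.0]]
80 [[81.5, -20.9, 2.3], [81.5, -1.0, 1.2], [81.6, 18.9, 2.2]]
84 [[78.5, -20.9, 2.6], [78.5, -1.0, 0.9], [78.5, 19.0, 2.5]]
88 [[75.4, -21.0, 1.7], [77.6, 0.8, 136.3], [75.5, 19.0, 2.7]]
92 [[72.3, -21.0, 2.7], [76.0, 0.8, 135.7], [72.4, 19.2, 2.3]]
96 [[69.2, -21.1, 2.3], [74.3, 0.8, 135.3], [69.3, 19.3, 1.5]]
```

send_rows(motion=[{"travel":[0.003,0,-0.002],"spin":0},{"travel":[0.005,0,-0.0005],"spin":0},{"travel":[0.003,0,0],"spin":0},{"travel":[0,0,0],"spin":0}])

```text
time_s: 10.68
tcp_pos: [0.5768, -0.011, 0.1091]
eef_rot: [-178.9, 2.0, -108.7]
contact_force: [-0.1, -0.4, -0.9]
gripper_width: 0.0154
```

send_rows(motion=[{"travel":[0,0,0.002],"spin":0},{"travel":[0,0,0.001],"spin":0},{"travel":[0,0,0],"spin":0}])

```text
time_s: 10.93
tcp_pos: [0.577, -0.0116, 0.1063]
eef_rot: [-178.8, 2.0, -108.7]
contact_force: [0.5, 0.2, -0.2]
gripper_width: 0.0151
```

send_rows(motion=[{"travel":[0.003,0,0],"spin":0},{"travel":[0.003,0,0],"spin":0},{"travel":[0,0,0],"spin":0}])

```text
time_s: 11.18
tcp_pos: [0.5747, -0.0176, 0.1057]
eef_rot: [-178.8, 2.0, -108.7]
contact_force: [-0.3, 0.7, -0.7]
gripper_width: 0.0155
```

send_rows(motion=[{"travel":[0.003,0,0],"spin":0},{"travel":[0.001,0,0],"spin":0},{"travel":[0,0,0],"spin":0}])

```text
time_s: 11.43
tcp_pos: [0.5733, -0.0219, 0.1055]
eef_rot: [-178.8, 2.0, -108.7]
contact_force: [-0.0, 0.1, -0.2]
gripper_width: 0.0157
```

```bash
python3 c.py m4; python3 -c "
import cv2
cv2.imwrite('pics/v4.png',cv2.resize(cv2.imread('pics/m4.png')[0:150,170:350],None,fx=4,fy=4,interpolation=2))"
```

```text
{'time_s': 11.4333, 'tcp_pos': [0.5733, -0.0219, 0.1055], 'eef_rot': [-178.8499, 1.9955, -108.6967], 'contact_force': [-0.0465, 0.1416, -0.2435], 'gripper_width': 0.0157}
notch [([0.549, -0.0931, 0.1363], 0.75)]
hinge []
cover_edge [([0.5516, -0.0895, 0.1397], 0.98)]
opener_mid [([0.5752, -0.015, 0.1384], 0.71)]
tip exp [ 0.54703357 -0.09728879  0.13612221] (np.float64(261.16582408338775), np.float64(82.36313849930794))
plane [ 0.54246664 -0.10853582  0.15852952] [0.17894201 0.53044253 0.82861963] 19218 rms 0.0005727968115564663 slope 34.04279978985602 upslope heading -108.64155351279918
```

View pics/v4.png

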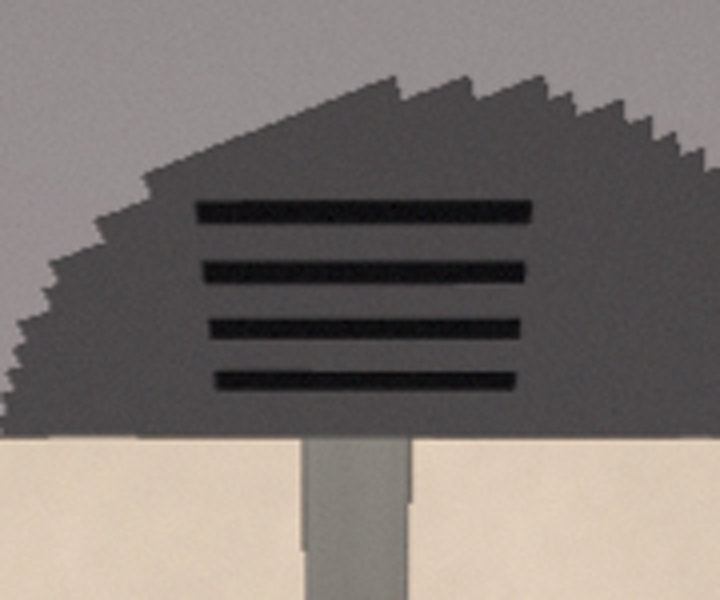

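send_rows(motion=[{"travel":[0,0,-0.003],"spin":0},{"travel":[-0.002,0,-0.005],"spin":0},{"travel":[-0.003,0,-0.005],"spin":0},{"travel":[-0.002,0,-0.005],"spin":0},{"travel":[0,0,0],"spin":0}])

```text
time_s: 12.1
tcp_pos: [0.5759, -0.013, 0.1244]
eef_rot: [-178.9, 2.1, -108.7]
contact_force: [-0.0, 1.4, -2.3]
gripper_width: 0.0156
```

send_rows(motion=[{"travel":[-0.002,0,-0.006],"spin":0},{"travel":[-0.002,0,-0.008],"spin":0},{"travel":[-0.0015,0,-0.008],"spin":0},{"travel":[-0.0015,0,-0.008],"spin":0},{"travel":[0,0,-0.003],"spin":0}])

```text
time_s: 12.52
tcp_pos: [0.5768, -0.006, 0.1608]
eef_rot: [-178.9, 2.1, -108.7]
contact_force: [1.8, 2.0, -2.9]
gripper_width: 0.0155
```

send_rows(motion=[{"travel":[0,0,-0.007],"spin":0},{"travel":[0.0005,0,-0.008],"spin":0},{"travel":[0.001,0,-0.008],"spin":0},{"travel":[0.002,0,-0.007],"spin":0},{"travel":[0.002,0,-0.005],"spin":0}])

```text
time_s: 12.93
tcp_pos: [0.5739, -0.0128, 0.2]
eef_rot: [-178.8, 2.2, -108.7]
contact_force: [1.4, 2.3, -3.1]
gripper_width: 0.0155
```

```bash
cat > t.py <<'E'
from h import *
s=st();R=Ro.from_euler('xyz',s['eef_rot'],degrees=True).as_matrix();t=np.array(s['tcp_pos'])
q=t+R@[.0787,0,-.0334]; u=np.array([np.cos(np.radians(-108.75)),np.sin(np.radians(-108.75)),0]); l=np.array([u[1],-u[0],0])
f=(q-[.5791,.0005,0])@u-.1704; z=q[2]-.1962
th=np.linspace(0,110,1101); ph=np.radians(215-th)
# blade contact: tip centre distance below underside (4+1.2)
e=-(f*-np.sin(ph)+z*np.cos(ph))+5.2; k=np.abs(e).argmin()
print('tip rel hinge fwd,z,lat mm',f*1e3,z*1e3,(q-[.5791,.0005,0])@l*1e3)
g=f*1e3*-np.sin(ph)+z*1e3*np.cos(ph)-5.2; k=np.abs(g).argmin(); print('theta',th[k],'r',f*1e3*np.cos(ph[k])+z*1e3*np.sin(ph[k]))
E
python3 t.py
```

```text
{'time_s': 12.9333, 'tcp_pos': [0.5739, -0.0128, 0.2], 'eef_rot': [-178.8437, 2.1748, -108.6521], 'contact_force': [1.4322, 2.271, -3.0604], 'gripper_width': 0.0155}
tip rel hinge fwd,z,lat mm -76.2168867400136 34.21446558105032 1.1766621297167885
theta 62.7 r 83.38626786852433
```

send_rows(motion=[{"travel":[0.003,0,-0.007],"spin":0},{"travel":[0.004,0,-0.007],"spin":0},{"travel":[0.005,0,-0.006],"spin":0},{"travel":[0.005,0,-0.006],"spin":0},{"travel":[0.005,0,-0.004],"spin":0}])

```text
time_s: 13.35
tcp_pos: [0.5656, -0.0366, 0.2332]
eef_rot: [-178.8, 2.2, -108.6]
contact_force: [2.0, 2.6, -1.9]
gripper_width: 0.0155
```

```bash
python3 t.py
```

```text
{'time_s': 13.35, 'tcp_pos': [0.5656, -0.0366, 0.2332], 'eef_rot': [-178.755, 2.2139, -108.627], 'contact_force': [2.0342, 2.6324, -1.9246], 'gripper_width': 0.0155}
tip rel hinge fwd,z,lat mm -50.95691330055631 67.30387841514943 1.3858746038322418
theta 91.4 r 84.25795511020156
```

send_rows(motion=[{"travel":[0.004,0,-0.003],"spin":0},{"travel":[0.003,0,-0.002],"spin":0},{"travel":[0.001,0,0],"spin":0},{"travel":[0,0,0],"spin":0}])

```text
time_s: 13.68
tcp_pos: [0.5626, -0.0466, 0.2399]
eef_rot: [-178.7, 2.3, -108.7]
contact_force: [2.0, 2.4, -2.3]
gripper_width: 0.0157
```

```bash
python3 t.py
python3 - <<'E'
from h import *
ims=[]
for n in('scene','top'):
    C=cam(n);p,d=r.capture(n); ims.append(p)
    for t in('cover_edge','hinge'): print(n,t,[(np.round(w(C,a['at']),4).tolist(),round(a['conf'],2)) for a in r.pinpoint(n,t)[:1]])
    v,u=np.mgrid[:384,:512]; P=np.stack([(u-C['cx'])/C['f']*d,(v-C['cy'])/C['f']*d,d],-1)@C['R'].T+C['o']
    np.save(f'pics/{n}9P',P)
    U=np.array([np.cos(np.radians(-108.75)),np.sin(np.radians(-108.75)),0]);L=np.array([U[1],-U[0],0])
    q=P-[.5791,.0005,.1962]; f=q@U-.1704; l=q@L; z=q[...,2]
    m=(d>0)&(abs(l)<.045)&(abs(l-.0)>.012)&(f>-.08)&(f<.03)&(z>.012)&(z<.11)
    A=np.c_[f[m],z[m],l[m]]*1e3; print(m.sum()); 
    if m.sum()>20:
        k=np.polyfit(A[:,1],A[:,0],1); print(n,'lean fwd per up',k,'resid',(A[:,0]-np.polyval(k,A[:,1])).std(),'theta',125+90-np.degrees(np.arctan2(1,k[0])),A.min(0),A.max(0))
cv2.imwrite('pics/v5.png',np.hstack([cv2.resize(ims[0][170:270,270:370],(400,400)),cv2.resize(ims[1][150:250,290:390],(400,400))]))
E
```

```text
{'time_s': 13.6833, 'tcp_pos': [0.5626, -0.0466, 0.2399], 'eef_rot': [-178.6541, 2.2761, -108.7096], 'contact_force': [1.9588, 2.3613, -2.3373], 'gripper_width': 0.0157}
tip rel hinge fwd,z,lat mm -40.56264172718493 73.93610790092085 1.234203366196241
theta 99.80000000000001 r 84.17012344140844
scene cover_edge [([0.5395, -0.1165, 0.2791], 0.64)]
scene hinge [([0.5238, -0.1636, 0.1987], 0.81)]
459
scene lean fwd per up [-0.61011065  7.918617  ] resid 6.549104613015231 theta 93.61218887045402 [-43.32023551  12.01682361 -43.01940418] [29.95348619 86.43185975 43.64606742]
top cover_edge []
top hinge [([0.5229, -0.1658, 0.2011], 0.9)]
296
top lean fwd per up [-0.93270541 26.66533183] resid 12.04414259746985 theta 81.99416777004606 [-45.6701864   12.00856054 -44.47507303] [29.80584334 88.76708709 44.60622358]
```

View pics/v5.png

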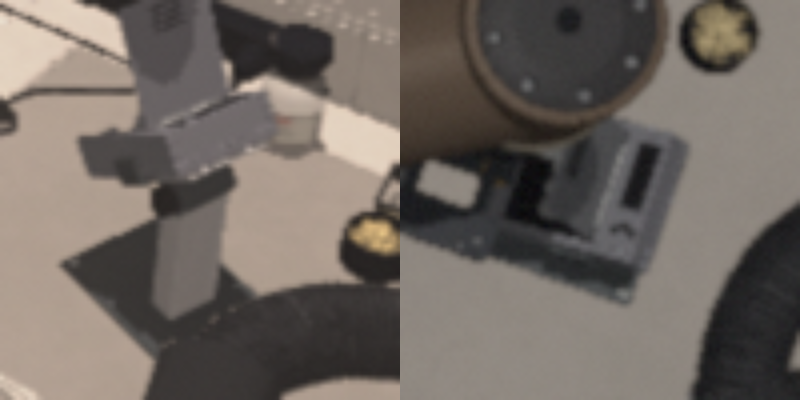

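send_rows(motion=[{"travel":[0.003,0,-0.001],"spin":0},{"travel":[0.001,0,0],"spin":0},{"travel":[0,0,0],"spin":0}])

```text
time_s: 14.23
tcp_pos: [0.5614, -0.0496, 0.2404]
eef_rot: [-178.7, 2.3, -108.6]
contact_force: [-0.2, 1.8, -1.7]
gripper_width: 0.0153
```

```bash
python3 t.py
python3 - <<'E'
from h import *
n='scene';C=cam(n);p,d=r.capture(n)
for t in('cover_edge','hinge'): print(n,t,[(np.round(w(C,a['at']),4).tolist(),round(a['conf'],2)) for a in r.pinpoint(n,t)[:1]])
v,u=np.mgrid[:384,:512]; P=np.stack([(u-C['cx'])/C['f']*d,(v-C['cy'])/C['f']*d,d],-1)@C['R'].T+C['o']
U=np.array([np.cos(np.radians(-108.75)),np.sin(np.radians(-108.75)),0]);L=np.array([U[1],-U[0],0])
q=P-[.5791,.0005,.1962]; f=q@U-.1704; l=q@L; z=q[...,2]
m=(d>0)&(abs(l)<.042)&(f>-.07)&(f<.02)&(z>.015)&(z<.085)
A=np.c_[f[m],z[m]]*1e3; k=np.polyfit(A[:,1],A[:,0],1)
for i in range(10):
    e=A[:,0]-np.polyval(k,A[:,1]); B=A[abs(e-np.median(e))<4]; k=np.polyfit(B[:,1],B[:,0],1)
print(len(A),len(B),k,'theta',215-np.degrees(np.arctan2(1,k[0])))
E
```

```text
{'time_s': 14.2333, 'tcp_pos': [0.5614, -0.0496, 0.2404], 'eef_rot': [-178.6946, 2.2672, -108.6273], 'contact_force': [-0.1656, 1.8316, -1.6758], 'gripper_width': 0.0153}
tip rel hinge fwd,z,lat mm -37.32410705438863 74.4351762827429 1.2882301878758158
theta 101.9 r 83.11070784332155
scene cover_edge [([0.5371, -0.1179, 0.2853], 0.63)]
scene hinge [([0.5248, -0.1624, 0.1994], 0.82)]
571 546 [-0.46774148  1.96354213] theta 99.93255803266767
```

send_rows(motion=[{"travel":[-0.006,0,0.001],"spin":0},{"travel":[-0.012,0,0.001],"spin":0},{"travel":[-0.02,0,0],"spin":0},{"travel":[-0.025,0,0],"spin":0},{"travel":[-0.025,0,0],"spin":0}])

```text
time_s: 14.8
tcp_pos: [0.5885, 0.0333, 0.2415]
eef_rot: [-178.8, 2.0, -109.0]
contact_force: [0.9, 0.0, -1.1]
gripper_width: 0.0155
```

```bash
python3 t.py; python3 c.py m5 2>/dev/null| grep -v plane
python3 - <<'E'
from h import *
s=r.get_state();R=Ro.from_euler('xyz',s['eef_rot'],degrees=True).as_matrix();t=np.array(s['tcp_pos'])
g=Ro.from_euler('xyz',[-178.3,-.4,-36],degrees=True).as_matrix()
print('toolz now',R[:,2],'at grasp',g[:,2]); print('tool-frame delta to pad xy',R.T@(np.array([.4363,.2291,t[2]])-t))
E
```

```text
{'time_s': 14.8, 'tcp_pos': [0.5885, 0.0333, 0.2415], 'eef_rot': [-178.8001, 2.0254, -109.0038], 'contact_force': [0.9068, 0.0045, -1.1282], 'gripper_width': 0.0155}
tip rel hinge fwd,z,lat mm -124.66794482482233 75.860845186742 2.698140679283735
theta 68.4 r 145.8387015563142
{'time_s': 14.8, 'tcp_pos': [0.5885, 0.0333, 0.2415], 'eef_rot': [-178.8001, 2.0254, -109.0038], 'contact_force': [0.9068, 0.0045, -1.1282], 'gripper_width': 0.0155}
notch [([0.5504, -0.0914, 0.1331], 0.98)]
hinge []
cover_edge []
opener_mid [([0.5865, 0.0401, 0.2766], 0.63)]
tip exp [ 0.56184496 -0.04193777  0.27206085] (np.float64(261.16180309437635), np.float64(82.27182922771384))
toolz now [ 0.03071384  0.02666898 -0.99917237] at grasp [ 0.02308285  0.01989882 -0.9995355 ]
tool-frame delta to pad xy [-0.13646184  0.20733335  0.00057107]
```

send_rows(motion=[{"travel":[-0.013,0.02,0],"spin":0},{"travel":[-0.019,0.029,0],"spin":0},{"travel":[-0.019,0.029,0],"spin":0},{"travel":[-0.019,0.029,0],"spin":0},{"travel":[-0.019,0.029,0],"spin":0}])

```text
time_s: 15.47
tcp_pos: [0.4875, 0.1578, 0.2394]
eef_rot: [-178.9, 1.8, -109.6]
contact_force: [0.3, 0.6, -0.1]
gripper_width: 0.0155
```

send_rows(motion=[{"travel":[-0.019,0.029,0],"spin":0},{"travel":[-0.013,0.02,0],"spin":0},{"travel":[0,0,0],"spin":-7},{"travel":[0,0,0],"spin":-7},{"travel":[0,0,0],"spin":-7}])

```text
time_s: 15.88
tcp_pos: [0.4459, 0.2074, 0.241]
eef_rot: [-178.2, 1.4, -88.4]
contact_force: [0.5, -0.3, -1.0]
gripper_width: 0.0159
```

send_rows(motion=[{"travel":[0,0,0],"spin":-7},{"travel":[0,0,0],"spin":-7},{"travel":[0,0,0],"spin":-7},{"travel":[0,0,0],"spin":-7},{"travel":[0,0,0],"spin":-7}])

```text
time_s: 16.3
tcp_pos: [0.4452, 0.2042, 0.2419]
eef_rot: [-177.7, 0.0, -52.7]
contact_force: [0.4, -0.3, -0.2]
gripper_width: 0.0154
```

send_rows(motion=[{"travel":[0,0,0.01],"spin":-7},{"travel":[0,0,0.02],"spin":-5},{"travel":[0,0,0.02],"spin":0},{"travel":[0,0,0.02],"spin":0},{"travel":[0,0,0.01],"spin":0}])

```text
time_s: 16.72
tcp_pos: [0.45, 0.204, 0.1637]
eef_rot: [-177.3, -0.6, -39.9]
contact_force: [-1.1, 0.0, -0.3]
gripper_width: 0.0156
```

send_rows(motion=[{"travel":[-0.01,-0.004,0.01],"spin":-3.9},{"travel":[-0.01,-0.004,0.02],"spin":0},{"travel":[-0.006,-0.004,0.02],"spin":0},{"travel":[0,0,0.02],"spin":0},{"travel":[0,0,0.01],"spin":0}])

```text
time_s: 17.13
tcp_pos: [0.4403, 0.2289, 0.0818]
eef_rot: [-177.2, -0.9, -36.2]
contact_force: [-0.8, 0.1, -0.6]
gripper_width: 0.0156
```

Run:
```python
from h import *
s=st(); C=cam('wrist'); p,d=r.capture('wrist'); cv2.imwrite('pics/p1.png',p)
R=Ro.from_euler('xyz',s['eef_rot'],degrees=True).as_matrix();t=np.array(s['tcp_pos'])
v,u=np.mgrid[:384,:512]; P=np.stack([(u-C['cx'])/C['f']*d,(v-C['cy'])/C['f']*d,d],-1)@C['R'].T+C['o']
Q=(P-t)@R
for v in(86,88,92,100,120,140,160,175): print(v,np.round(Q[v,260]*1e3,1),np.round(P[v,260]*1e3,1))
print(R.T@(np.array([.4363,.2291,t[2]])-t))
```

```text
{'time_s': 17.1333, 'tcp_pos': [0.4403, 0.2289, 0.0818], 'eef_rot': [-177.1932, -0.9028, -36.1767], 'contact_force': [-0.8457, 0.1128, -0.6496], 'gripper_width': 0.0156}
86 [ 78.3  -0.  -33.8] [502.1 181.7 116.7]
88 [ 77.5  -0.  -33.3] [501.5 182.2 116.2]
92 [ 75.8  -0.  -34.9] [500.1 183.1 117.8]
100 [ 72.5  -0.  -34. ] [497.4 185.1 116.9]
120 [ 64.    0.  -33.6] [490.6 190.1 116.3]
140 [ 55.4   0.  -34.6] [483.6 195.1 117.2]
160 [ 46.1   0.  -32.8] [476.1 200.7 115.3]
175 [ 39.5   0.  -34.8] [470.7 204.5 117.1]
[-0.00333857  0.00216791 -0.00015896]
```

send_rows(motion=[{"travel":[-0.003,0.002,0.012],"spin":0},{"travel":[0,0,0.018],"spin":0},{"travel":[0,0,0.018],"spin":0},{"travel":[0,0,0.014],"spin":0},{"travel":[0,0,0],"spin":0}])

```text
time_s: 17.6
tcp_pos: [0.4407, 0.2288, 0.0192]
eef_rot: [-177.1, -1.0, -36.4]
contact_force: [-0.4, 0.5, -1.9]
gripper_width: 0.0155
```

send_rows(motion=[{"travel":[-0.003,0.0025,0.008],"spin":-0.4},{"travel":[0,0,0.01],"spin":0},{"travel":[0,0,0.008],"spin":0},{"travel":[0,0,0.003],"spin":0},{"travel":[0,0,0],"spin":0}])

```text
time_s: 18.02
tcp_pos: [0.4406, 0.2297, -0.008]
eef_rot: [-176.9, -1.1, -36.1]
contact_force: [0.4, 0.9, 0.6]
gripper_width: 0.0156
```

send_rows(motion=[{"travel":[-0.004,0.001,0.003],"spin":0},{"travel":[-0.001,0,0.004],"spin":0},{"travel":[0,0,0.002],"spin":0},{"travel":[0,0,0],"spin":0}])

```text
time_s: 18.35
tcp_pos: [0.4369, 0.2332, -0.0168]
eef_rot: [-176.8, -1.1, -36.1]
contact_force: [-0.1, 0.0, -1.3]
gripper_width: 0.0155
```

send_rows(motion=[{"travel":[0,0,0.002],"spin":0},{"travel":[0,0,0.001],"spin":0},{"travel":[0,0,0],"spin":0}])

```text
time_s: 18.6
tcp_pos: [0.4371, 0.2336, -0.0198]
eef_rot: [-176.8, -1.1, -36.0]
contact_force: [-0.6, -0.5, -0.4]
gripper_width: 0.0157
```

send_rows(motion=[{"travel":[0,0,0.001],"spin":0},{"travel":[0,0,0.0005],"spin":0},{"travel":[0,0,0],"spin":0}])

```text
time_s: 18.85
tcp_pos: [0.4374, 0.2338, -0.021]
eef_rot: [-176.8, -1.1, -36.0]
contact_force: [-2.7, 0.1, 3.6]
gripper_width: 0.0156
```

send_rows(motion=[{"travel":[0,0,0],"spin":0},{"travel":[0,0,0],"spin":0},{"travel":[0,0,0],"spin":0},{"travel":[0,0,0],"spin":0}], gripper=-0.3)

```text
time_s: 19.18
tcp_pos: [0.4377, 0.2341, -0.0208]
eef_rot: [-176.7, -1.1, -36.0]
contact_force: [0.5, -0.2, -0.4]
gripper_width: 0.0298
```

send_rows(motion=[{"travel":[0,0,-0.005],"spin":0},{"travel":[0,0,-0.012],"spin":0},{"travel":[0,0,-0.02],"spin":0},{"travel":[0,0,-0.03],"spin":0},{"travel":[0,0,-0.03],"spin":0}])

```text
time_s: 19.6
tcp_pos: [0.4295, 0.2268, 0.074]
eef_rot: [-177.5, -1.0, -36.1]
contact_force: [0.3, 1.7, 0.6]
gripper_width: 0.0304
```

send_rows(motion=[{"travel":[-0.01,0,-0.03],"spin":0},{"travel":[-0.02,0,-0.03],"spin":0},{"travel":[-0.01,0,-0.03],"spin":0},{"travel":[0,0,0],"spin":0}])

```text
time_s: 19.93
tcp_pos: [0.3938, 0.2492, 0.1744]
eef_rot: [-177.1, -1.1, -36.2]
contact_force: [1.4, 0.9, 0.7]
gripper_width: 0.0305
```

```bash
sed -i 's/w3/w4/g' b.py; python3 b.py
python3 - <<'E'
from h import *
n='scene';C=cam(n);p,d=r.capture(n); cv2.imwrite('pics/s_end.png',p)
for t in('cover_edge','hinge','brush','tweezers'): print(n,t,[(np.round(w(C,a['at']),4).tolist(),round(a['conf'],2)) for a in r.pinpoint(n,t)[:1]])
v,u=np.mgrid[:384,:512]; P=np.stack([(u-C['cx'])/C['f']*d,(v-C['cy'])/C['f']*d,d],-1)@C['R'].T+C['o']
U=np.array([np.cos(np.radians(-108.75)),np.sin(np.radians(-108.75)),0]);L=np.array([U[1],-U[0],0])
q=P-[.5791,.0005,.1962]; f=q@U-.1704; l=q@L; z=q[...,2]
m=(d>0)&(abs(l)<.042)&(f>-.07)&(f<.02)&(z>.015)&(z<.085)
A=np.c_[f[m],z[m]]*1e3; k=np.polyfit(A[:,1],A[:,0],1)
for i in range(10):
    e=A[:,0]-np.polyval(k,A[:,1]); B=A[abs(e-np.median(e))<4]; k=np.polyfit(B[:,1],B[:,0],1)
print(len(A),len(B),k,'theta',215-np.degrees(np.arctan2(1,k[0])))
a=cv2.imread('pics/w4.png'); cv2.imwrite('pics/v6.png',np.hstack([cv2.resize(a,(400,300)),cv2.resize(p[130:280,200:400],(400,300))]))
E
```

```text
{'time_s': 19.9333, 'tcp_pos': [0.3938, 0.2492, 0.1744], 'eef_rot': [-177.0676, -1.0856, -36.177], 'contact_force': [1.4455, 0.8923, 0.6711], 'gripper_width': 0.0305}
{'f': np.float64(340.85714560053697), 'cx': 258.79710373674214, 'cy': 191.3338595889146, 'o': array([0.44622814, 0.19973684, 0.36177298]), 'R': array([[-0.58817465, -0.788845  , -0.17825302],
       [-0.80713367,  0.5587159 ,  0.19071386],
       [-0.05085088,  0.25604708, -0.96532589]])}
opener_mid [([0.427, 0.235, 0.0141], 0.73)]
pad [([0.4517, 0.2944, -0.0], 0.67)]
1189 ((428.9528503417969, 238.978515625), (16.41124153137207, 75.89398193359375), 54.4220085144043) [0.01924215 0.02073579 0.02175204] [138.75441548 255.28511354]
scene cover_edge [([0.5349, -0.1179, 0.2834], 0.81)]
scene hinge [([0.4589, 0.2941, 0.0042], 0.31)]
scene brush []
scene tweezers [([0.4805, 0.3539, 0.0021], 0.65)]
555 539 [-0.46283498  1.78864671] theta 100.16364975306654
```

View pics/v6.png

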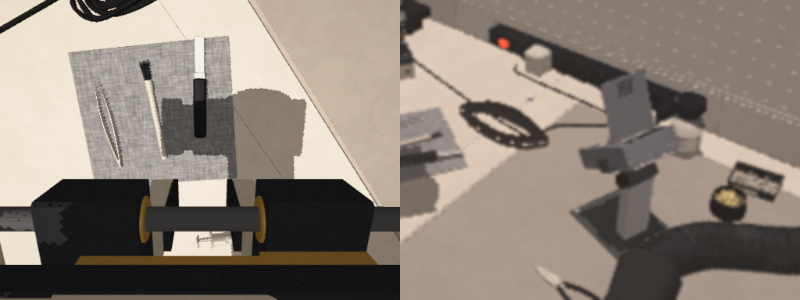

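The left half of the picture shows the opener lying flat on the pad at about (200,90), with the brush and tweezers undisturbed. The right half shows the cover standing open at about (625,105). The arm is clear of everything, so I'm handing in.

```bash
python3 -c "
from plant import r
print(r.close_job())"
```

```text
the job is handed in; nothing more can be done
None
```

The job is done and handed in at about 20 s on the robot's clock, against the 61 s limit. The opener took the cover from nearly shut to about 100°, past square, and is back on the pad.

**Last checks**
- **Cover:** a plane fit to the scene camera's depth reads 100.2° with the arm withdrawn, and it read 99.9° while the blade was still pushing. The blade tip's position gave about 102°.
- **Opener:** it lies flat on the pad, with its handle top at 20.7 mm against an expected 21 mm. It is about 6 mm from where it started, at the same heading.
- **Other items:** the brush and tweezers look undisturbed in the wrist picture. In the final scene picture the brush detector found nothing, and the hinge detector gave only a low-confidence point on the pad, which I ignored. I did not check the other bystanders one by one.
- **Forces:** the largest reading after any move was about 5 N.

**What disagreed**
- **First grasp missed:** the gripper closed on air above the handle and nothing moved. The real fingertips sit about 28 mm short of the reported TCP; I measured this with the wrist camera and corrected for it.
- **Drift:** the arm drifted a few millimetres and up to about 3° of tilt during moves. I corrected the position step by step, but the tilt could not be removed.

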